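# Close the back of a notice frame with its two turnbuttons

### The arm

A 6-joint arm with a two-finger parallel gripper is mounted at the origin on the work surface. World frame = base frame: x ahead of the robot, y to its left, z up, the work surface at z = 0. Lengths are in m, angles in rad, forces in N, time in s.
With the tool pointing down it reaches from about 0.3 to 0.875 m from the base axis. Payload 6.4 kg.
Tool frame: the origin (TCP) lies between the finger pads; the fingertips stand 19 mm ahead of it and the grasp point (between the pads) is the TCP (ctrl.tips_ahead is the z of the fingertips in the tool frame, in m); z points along the fingers, y is the line along which they close (so a half turn about z gives the same grasp; the last joint's range is limited). The gripper opens to 85 mm and grips with 20 to 120 N. Pads are 22 mm wide; open, the fingers measure 114 mm over their backs; the gripper's body (76 mm by 85 mm) begins 54 mm behind the grasp point. The pads swing forward as they close: fully open they stand 13 mm farther back than shut.
Start: joints at [1.078, 0.181, 1.607, -0, 1.354, -0.206], TCP at [0.163, 0.552, 0.25] pointing down, gripper open.
Joint ranges: [-2.99, 2.99], [-0.89, 2.07], [0.3, 2.58], [-1.14, 4.28], [0, 2.63], [-3.12, 3.12]. Speed limits (rad/s): [2.57, 2.57, 3.01, 3.14, 3.14, 3.14].

### API

Orientations are given as a unit quaternion [w, x, y, z].
In Python, from bench import readout, vision, ctrl gives the robot as it stands.
- The arm moves only by the tool play_rows, never from a script. Its arguments are lists of equal length, an entry for each row: "xyz": the shift along the tool's x, y, z in mm, a list of three; "rot": the turn, a rotation vector about the tool's x, y, z in rad, a list of three; "grip": the opening, from 0 (shut) to 1 (fully open). In form: {"xyz": [[x, y, z], ...], "rot": [[rx, ry, rz], ...], "grip": [grip, ...]}. A call has exactly 10 rows; each row is the pose to reach, as a shift and turn from the pose commanded when the call began, along the tool's axes at that moment; what a row does not reach only later rows make up. A row lasts 1/8 s, in which the tool goes at most 62.5 mm and 10.7 degrees, less where a joint would pass 70% of its speed; a pose out of reach is approached as far as the arm can. A call with a gripper value outside its range is refused whole. The fingers move at their own pace and stop on an object; the grip force is fixed at half the most. Time passes only in rows, so rows that repeat a pose let the fingers close, or fill a call up. It gives the time, the measured TCP pose, the force, the opening and the grip force at its end, in the units of the state.
- readout.get_obs(): the state, without advancing time (a new reading comes with each control period).
- vision.camera(name): name is "side" or "top" or "wrist"; returns a dict with "color" (480x640x3 uint8, red, green, blue), "depth" (480x640 float32, m along the optical axis (not along the pixel's ray), 0 where there is no reading), "camera_matrix" (3x3 intrinsics, pixels), "k1" (the pictures are not rectified: a ray, as slopes to the right and down, at radius r is drawn at 1 + k1 r^2 times it, then the intrinsics apply), "extrinsics" (4x4, takes a point from camera to world coordinates); the wrist camera has in their place "hand_eye" (4x4, takes a point from camera to tool coordinates, whose origin is the TCP and whose axes are the flange's). Camera axes: x right, y down, z forward; pixel columns grow to the right and rows downward; lengths in m; the calibration is good to about 2 mm. A picture is of the moment at which its call begins: read the wrist's pose just before it.
- ctrl.hand_in(): hands the job in; it is judged then, once.
The state is a dict: "time_s": time; "q": joint angles; "dq": joint speeds; "joint_efforts": joint torques, N m; "eef_pos": TCP position; "eef_rot": TCP orientation; "wrist_force": force on the tool from outside, world axes, zero at the start; "torque": the same for the moment, N m; "opening": opening from 0.0 (shut) to 1.0 (fully open); "grasp_force": force on a finger pad.
Only numpy, scipy, OpenCV 4.12 (cv2) and the standard library are available. Lean on these libraries where they do the work, as an engineer would, in place of code of your own. Each camera call takes 0.05 s, during which the arm holds its last target. There are 200 camera calls.

### The job

The notice frame lies face down on the desk with its back open. Lay the loose backboard into the opening, set down gently and not dropped, so that it lies flat and fully home, then turn both metal turnbuttons inwards until they lie square across the edge of the board to secure it. Leave the mug, the note block and the stapler where they are.

Things in the scene. Friction and masses are not known exactly. Their poses are not given: they have to be found in the camera images.
- frame: Dark wooden frame, face down, fixed. Outside 216 mm (own x) by 276 mm (own y), 22 mm high. In its back a centred recess, 148 (x) by 208 mm (y), 8 mm deep: floor (white paper) 14 mm, rim (34 mm wide) 22 mm above the desk. Origin: centre of underside, on the desk; z up. A steel turnbutton is pivoted mid-way on each short side of the rim (at +y and -y).
- board: Loose grey laminate board, 140 (own x) x 200 (own y) x 8 mm, 0.25 kg, flat on the desk left or right of the frame. On top, centred, a wooden batten to grip: 100 mm along x, 16 mm wide, rising 36 mm above the board. Origin: centre of underside; z up. Fits the recess with 4 mm spare on each side, either way round, flush with the rim, origin then 14 mm above the frame's.
- button_a_pivot (a point): Pivot of turnbutton A at the bar's top face: frame x = 0, y = +122 mm, 39 mm above the desk. Flat steel bar 16 mm wide, 14 mm thick (25 to 39 mm above the desk), reaching 62 mm from the pivot to its round end and 12 mm the other way. Turns about the vertical with light friction (1 to 2 N sideways at 40 mm from the pivot) and stays where left.
- button_a_tip (a point): Centre of the round end of turnbutton A, on its top face, 54 mm from the pivot.
- button_a (a joint): Angle of turnbutton A (rad). 0: square across, pointing from the pivot to the middle of the frame, covering the board's edge. Grows counter-clockwise seen from above: +1.57 lies along the rim pointing to the frame's +x, more points outwards. Range -0.6 to 2.4; it starts clear of the opening, between 1.45 and 2.1.
- button_b_pivot (a point): Centre of the pivot of turnbutton B, the same kind of bar, at the top: on the frame at x = 0, y = -122 mm, 39 mm above the desk.
- button_b_tip (a point): Centre of the round end of turnbutton B, on its top face, 54 mm from the pivot.
- button_b (a joint): Angle of turnbutton B (rad). 0: square across, pointing from the pivot to the middle of the frame. Grows counter-clockwise seen from above: +1.57 lies along the rim pointing to the frame's -x, more points outwards. Range -0.6 to 2.4; it starts clear of the opening, between 1.45 and 2.1.
- mug: White mug, 82 mm across, 95 mm high, beyond the work; origin at the centre of its underside. To be left alone.
- notes: Block of pale sticky notes, 76 x 76 x 30 mm, beyond the work; origin at the centre of its underside. To be left alone.
- stapler: Black stapler, 145 mm long, 36 mm wide, 46 mm high, beyond the work; origin at the centre of its underside. To be left alone.
Not all that is in view belongs to the job. Several things look just like the board: the one meant starts farthest to the robot's left.

How it is judged:
On the way, in this order (a step that is already met when the one before it is completed fails the run):
1. the board lies flat and fully home in the frame and is let go (z of board in the frame of frame between 0.011 and 0.0165 m and horizontal distance between board and frame below 0.009 m and angle between board's own z axis and vertical below 0.03 rad and angle between the x axis of board and the x axis of frame, either way round below 0.1 rad and contact force between the fingers and board below 0.3 N), for 0.2 s.
2. both turnbuttons are turned square across the board (z of board in the frame of frame between 0.011 and 0.0165 m and horizontal distance between board and frame below 0.009 m and angle between board's own z axis and vertical below 0.03 rad and angle between the x axis of board and the x axis of frame, either way round below 0.1 rad and value of joint button_a between -0.25 and 0.25 rad and value of joint button_b between -0.25 and 0.25 rad), for 0.2 s.
At the end, for the whole second after the job is handed in: The board lies in the frame's recess (its underside within 2.5 mm of the recess floor, level within 0.03 rad, centred within 9 mm), both turnbuttons are within 0.25 rad of square across, pointing to the middle of the frame, and board and turnbuttons are at rest (all of step 2 and linear speed of board below 0.02 m/s and velocity of joint button_a between -0.1 and 0.1 rad/s and velocity of joint button_b between -0.1 and 0.1 rad/s); the robot touches nothing.
It fails at once if the mug is pushed more than 30 mm away (distance of mug from where it was at the start of the episode above 0.03 m).
It fails at once if the note block is pushed more than 30 mm away (distance of notes from where it was at the start of the episode above 0.03 m).
It fails at once if the stapler is pushed more than 30 mm away (distance of stapler from where it was at the start of the episode above 0.03 m).
It fails at once if the board is dropped onto the frame (moving faster than 0.6 m/s within 60 mm of its seat) (distance between board and frame below 0.06 m and linear speed of board above 0.6 m/s).
It also fails if it takes over 64 s, if anything falls off the work surface, if the arm or the gripper's body presses on something with over 40 N, if the wrist force passes 120 N, or if a joint passes its speed limit or range.

## Working session

There is one attempt and no reset: what is moved stays moved. The work goes in short steps, Python scripts to look and compute and a tool call to move; the robot and the scene stay as the last step left them, time stands still between calls to the robot, and variables do not carry over. Pictures are saved under pics/ and viewed, at most 10 in all, crops included, and the job is handed in when it is done.

Besides the shell and the picture viewer there is one more tool, called after "Request:" as name(argument=value, ...), one argument or row to a line, values as JSON. play_rows: Moves the arm, as the interface text tells. Its arguments: {"type":"object","properties":{"xyz":{"type":"array","items":{"type":"array","items":{"type":"number"}}},"rot":{"type":"array","items":{"type":"array","items":{"type":"number"}}},"grip":{"type":"array","items":{"type":"number"}}},"required":["xyz","rot","grip"]}

```bash
mkdir -p pics; ls; python3 - <<'E'
from bench import readout, vision, ctrl
import cv2, numpy as np
print(readout.get_obs())
for n in ("top","side"):
    c=vision.camera(n); np.savez(f"{n}0.npz",**c); cv2.imwrite(f"pics/{n}0.png",c["color"][:,:,::-1]); print(n,c["camera_matrix"],c["k1"],c["extrinsics"])
E
```

```text
pics
{'time_s': 0.0, 'q': array([ 1.07772138e+00,  1.81571051e-01,  1.60799987e+00, -5.03915163e-06,
        1.35376040e+00, -2.06302445e-01]), 'dq': array([-0.0002623 , -0.00137353, -0.00279942,  0.00054198,  0.00026275,
       -0.00011436]), 'joint_efforts': array([-2.09572725e-03, -4.44862962e+01, -3.51339233e+01, -5.57696094e-04,
        9.28847061e-03,  4.38511393e-05]), 'eef_pos': array([0.1623844 , 0.55106628, 0.24937116]), 'eef_rot': array([-2.95527597e-04,  1.42894835e-01,  9.89737496e-01, -8.17564813e-04]), 'wrist_force': array([-1.01008045, -0.14871834, -0.59415989]), 'torque': array([ 0.00149175,  0.02360181, -0.0074742 ]), 'grasp_force': 0.0, 'opening': 1.0014509722534137}
top [[555.33372429   0.         318.38733241]
 [  0.         555.33372429 235.46361749]
 [  0.           0.           1.        ]] -0.1636842561915185 [[-0.01668613 -0.99236989  0.12216205  0.34530708]
 [-0.99977822  0.01498974 -0.0147924  -0.00296687]
 [ 0.01284836 -0.12238178 -0.99239993  1.20566348]
 [ 0.          0.          0.          1.        ]]
side [[510.61044541   0.         315.80431589]
 [  0.         510.61044541 236.98793465]
 [  0.           0.           1.        ]] -0.056090389067491205 [[ 0.99662034 -0.04892713  0.06598512  0.40750155]
 [-0.08212154 -0.61286777  0.78590658 -0.97102342]
 [ 0.00198799 -0.78866928 -0.61481446  0.81251285]
 [ 0.          0.          0.          1.        ]]
```

View pics/top0.png

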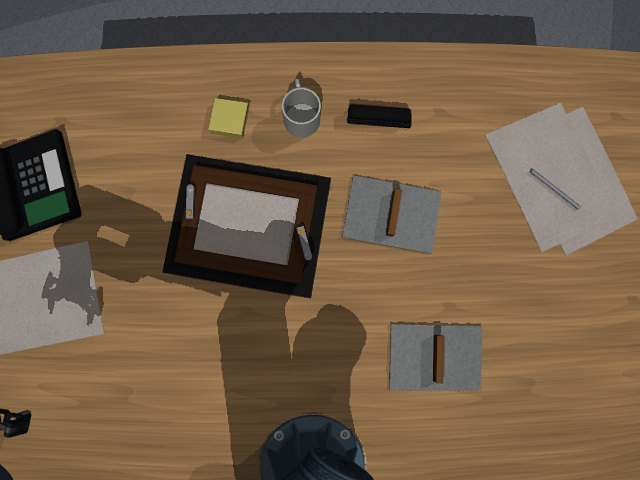

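View pics/side0.png

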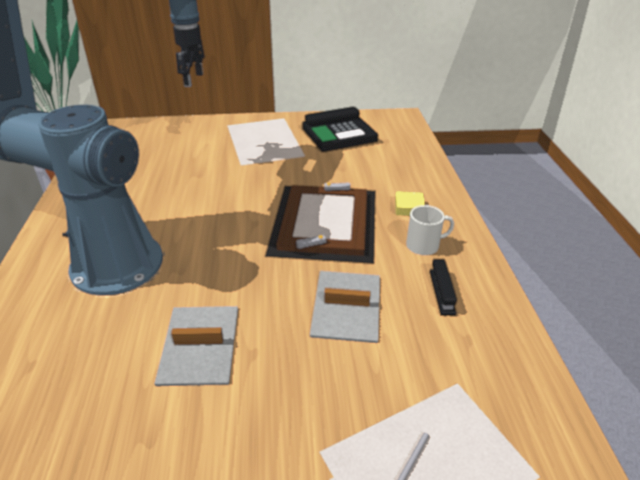

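The top view shows the frame at (247,225), with turnbuttons at (189,200) and (304,242). There are two grey boards, at (392,214) and (436,356). The one at (392,214) is farther left, so it is the target.

```bash
cat > h.py <<'E'
import numpy as np, cv2
def rays(c):
    K=c["camera_matrix"];k=float(c["k1"]);v,u=np.mgrid[:480,:640].astype(float)
    x=(u-K[0,2])/K[0,0];y=(v-K[1,2])/K[1,1];xu,yu=x.copy(),y.copy()
    for _ in range(10):
        f=1+k*(xu**2+yu**2);xu,yu=x/f,y/f
    return np.dstack([xu,yu,np.ones_like(xu)])
def world(c,E): # by depth
    return (rays(c)*c["depth"][...,None].astype(float))@E[:3,:3].T+E[:3,3]
def plane(c,E,z): # by known height
    d=rays(c)@E[:3,:3].T
    return d*((z-E[2,3])/d[...,2])[...,None]+E[:3,3]
def rect(P):
    """centre, (short,long) mm, direction angle of long side, mod pi"""
    (cx,cy),(w,h),a=cv2.minAreaRect((P[:,:2]*1000).astype(np.float32))
    if w>h: L,S,ang=w,h,a
    else: L,S,ang=h,w,a+90
    return np.round([cx/1000,cy/1000],4),np.round([S,L],1),round(np.deg2rad(ang)%np.pi,4)
def blob(m,seed=None,open_=3):
    m=m.astype(np.uint8)
    if open_: m=cv2.morphologyEx(m,cv2.MORPH_OPEN,np.ones((open_,open_)))
    n,l,s,_=cv2.connectedComponentsWithStats(m)
    if seed: return l==l[seed[1],seed[0]]
    return l==1+np.argmax(s[1:,4])
E
python3 - <<'E'
from h import *
c=dict(np.load("top0.npz"));E=c["extrinsics"];W=world(c,E)
for p in [(247,200),(210,180),(189,190),(189,212),(304,242),(365,210),(392,205),(420,300),(436,350),(460,350)]: print(p,W[p[1],p[0]].round(4),c["color"][p[1],p[0]])
z=W[...,2]
u=np.arange(640)[None]+0*z; v=np.arange(480)[:,None]+0*z
# rim + anything above 17 mm in frame region
R=(u>150)&(u<335)&(v>145)&(v<305)
m=blob(R&(z>.018)&(z<.045)); print("frame top",rect(plane(c,E,.022)[m]),m.sum())
m=blob(R&(z>.009)&(z<.0175)&(u>190)&(u<303)); print("floor",rect(plane(c,E,.022)[m]))
for n,(a,b,d,e) in {"A":(175,200,170,230),"B":(285,320,215,270)}.items():
    m=blob((u>a)&(u<b)&(v>d)&(v<e)&(z>.031),open_=0); print(n,rect(plane(c,E,.039)[m]),m.sum())
B=(u>335)&(u<450)&(v>165)&(v<260)
m=blob(B&(z>.004)); print("board",rect(plane(c,E,.008)[m&(z<.015)]))
m=blob(B&(z>.03),open_=0); print("batten",rect(plane(c,E,.044)[m]),rect(W[m]),m.sum())
E
```

```text
(247, 200) [0.5724 0.1338 0.0138] [156 149 143]
(210, 180) [0.6169 0.2144 0.0217] [61 36 19]
(189, 190) [0.5921 0.257  0.0375] [148 148 151]
(189, 212) [0.5436 0.2558 0.0396] [142 112  42]
(304, 242) [0.4753 0.0103 0.0405] [73 72 75]
(365, 210) [ 0.5477 -0.1241  0.006 ] [105 107 107]
(392, 205) [ 0.5521 -0.179   0.0401] [61 39 19]
(420, 300) [ 0.3487 -0.24   -0.0005] [151 115  78]
(436, 350) [ 0.2432 -0.2624  0.0432] [27 15  4]
(460, 350) [ 0.2386 -0.3222  0.0116] [110 112 110]
frame top (array([0.52  , 0.1321]), array([217.7, 295.5]), np.float64(1.3901)) 5892
floor (array([0.5201, 0.1353]), array([147.5, 206.3]), np.float64(1.3898))
A (array([0.5677, 0.2541]), array([17.5, 74.4]), np.float64(0.0175)) 271
B (array([0.4736, 0.0097]), array([15.8, 74.2]), np.float64(0.2517)) 258
board (array([ 0.5384, -0.1838]), array([141.2, 200. ]), np.float64(1.3747))
batten (array([ 0.5376, -0.1833]), array([ 17.5, 101.3]), np.float64(2.9397)) (array([ 0.4523, -0.1188]), array([ 55.3, 310.4]), np.float64(2.493)) 378
```

```bash
cat > go.py <<'E'
import sys,numpy as np
from scipy.spatial.transform import Rotation as R
from bench import readout
o=readout.get_obs();q=o["eef_rot"];r=R.from_quat([q[1],q[2],q[3],q[0]]);p=o["eef_pos"]
print("t",round(o["time_s"],2),"pos",p.round(4),"yaw_y",round(float(np.arctan2(*r.as_matrix()[[1,0],1])),4),"F",o["wrist_force"].round(2),"open",round(o["opening"],3),"gf",round(float(o["grasp_force"]),1))
# args: x y z yaw_of_tool_y ; tool straight down
for a in sys.argv[1:]:
    x,y,z,w=map(float,a.split(","))
    T=R.from_matrix(np.array([[-np.sin(w),np.cos(w),0],[np.cos(w),np.sin(w),0],[0,0,-1]]).T if 0 else np.column_stack([[-np.sin(w),np.cos(w),0],[np.cos(w),np.sin(w),0],[0,0,-1]]))
    print("xyz",(r.inv().apply(np.array([x,y,z])-p)*1000).round(1),"rot",(r.inv()*T).as_rotvec().round(4))
E
python3 go.py .538,-.1836,.18,1.372
```

```text
t 0.1 pos [0.1624 0.5511 0.2495] yaw_y 1.284 F [-0.33 -0.12  0.63] open 0.998 gf 0.0
xyz [-568.1 -598.3   70.2] rot [-0.0015 -0.0004 -0.088 ]
```

Request:
play_rows(
  xyz=[
    [-40,-42,0],
    [-80,-84,0],
    [-120,-126,0],
    [-160,-168,0],
    [-200,-210,0],
    [-240,-252,0],
    [-280,-294,0],
    [-320,-336,0],
    [-360,-378,0],
    [-400,-420,0],
  ],
  rot=[
    [0,0,-0.01],
    [0,0,-0.02],
    [0,0,-0.03],
    [0,0,-0.04],
    [0,0,-0.05],
    [0,0,-0.06],
    [0,0,-0.07],
    [0,0,-0.08],
    [0,0,-0.088],
    [0,0,-0.088],
  ],
  grip=[1,1,1,1,1,1,0.8,0.6,0.5,0.5],
)

```text
time_s: 1.35
eef_pos: [0.4279, 0.0337, 0.2502]
eef_rot: [0.0, 0.099, 0.995, 0.0]
wrist_force: [0.7, 0.7, -0.5]
opening: 0.502
grasp_force: 0.0
```

```bash
python3 go.py .538,-.1836,.14,1.372
```

```text
t 1.35 pos [0.4279 0.0337 0.2502] yaw_y 1.3717 F [ 0.68  0.7  -0.53] open 0.502 gf 0.0
xyz [-150.9 -191.2  110.2] rot [ 0.0002  0.0003 -0.0003]
```

Request:
play_rows(
  xyz=[
    [-30,-38,10],
    [-60,-76,30],
    [-90,-115,50],
    [-120,-153,70],
    [-151,-191,90],
    [-151,-191,110],
    [-151,-191,110],
    [-151,-191,110],
    [-151,-191,110],
    [-151,-191,110],
  ],
  rot=[
    [0,0,0],
    [0,0,0],
    [0,0,0],
    [0,0,0],
    [0,0,0],
    [0,0,0],
    [0,0,0],
    [0,0,0],
    [0,0,0],
    [0,0,0],
  ],
  grip=[0.5,0.5,0.5,0.5,0.5,0.5,0.5,0.5,0.5,0.5],
)

```text
time_s: 2.6
eef_pos: [0.5382, -0.1813, 0.1413]
eef_rot: [0.001, 0.099, 0.995, -0.0]
wrist_force: [0.5, 0.7, -0.2]
opening: 0.497
grasp_force: 0.0
```

```bash
cat > wl.py <<'E'
import sys
from h import *
from scipy.spatial.transform import Rotation as R
from bench import readout,vision
def look(name):
    o=readout.get_obs();q=o["eef_rot"]
    T=np.eye(4);T[:3,:3]=R.from_quat([q[1],q[2],q[3],q[0]]).as_matrix();T[:3,3]=o["eef_pos"]
    c=vision.camera("wrist");cv2.imwrite(f"pics/{name}.png",c["color"][:,:,::-1])
    return c,T@c["hand_eye"]
E
python3 - <<'E'
from wl import *
c,E=look("w1");W=world(c,E);z=W[...,2]
m=blob((z>.032)&(z<.055)&(abs(W[...,1]+.1836)<.06)&(abs(W[...,0]-.538)<.09));P=plane(c,E,.044)[m];print("batten",rect(P),m.sum(),np.median(W[m][:,2]))
E
python3 go.py .538,-.1836,.031,1.372
```

```text
batten (array([ 0.5383, -0.1842]), array([ 15.9, 100.6]), np.float64(2.9452)) 3046 0.04409286251629779
t 2.65 pos [ 0.5381 -0.1813  0.1411] yaw_y 1.3726 F [ 1.28 -0.5  -0.21] open 0.5 gf 0.0
xyz [ -0.2  -2.2 110.1] rot [-0.0005  0.0013  0.0006]
```

View pics/w1.png

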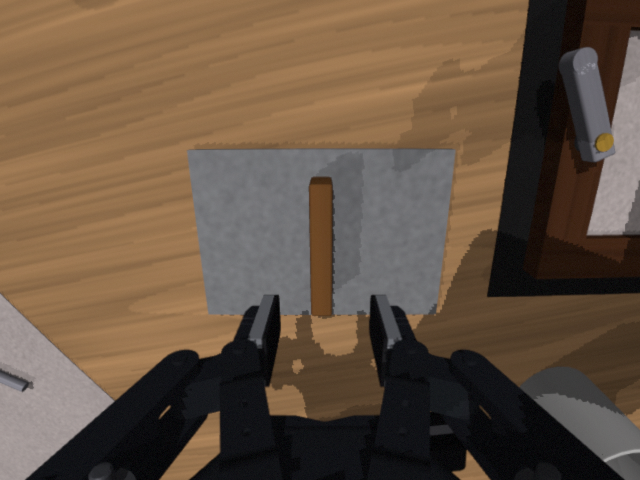

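The wrist view shows the batten at (320,245), centred between the fingers at (265,330) and (385,330). It agrees with the top view to within 1 mm, so I'll descend and grip.

Request:
play_rows(
  xyz=[
    [0,-3,40],
    [0,-3,75],
    [0,-3,95],
    [0,-3,105],
    [0,-3,110],
    [0,-3,110],
    [0,-3,110],
    [0,-3,110],
    [0,-3,110],
    [0,-3,110],
  ],
  rot=[
    [0,0,0],
    [0,0,0],
    [0,0,0],
    [0,0,0],
    [0,0,0],
    [0,0,0],
    [0,0,0],
    [0,0,0],
    [0,0,0],
    [0,0,0],
  ],
  grip=[0.5,0.5,0.5,0.5,0.5,0.5,0.1,0,0,0],
)

```text
time_s: 3.9
eef_pos: [0.538, -0.1849, 0.0313]
eef_rot: [0.001, 0.099, 0.995, -0.0]
wrist_force: [0.7, 0.7, 6.3]
opening: 0.179
grasp_force: 60.0
```

```bash
python3 go.py .538,-.1836,.031,1.372
```

```text
t 3.9 pos [ 0.538  -0.1849  0.0313] yaw_y 1.372 F [0.67 0.66 6.34] open 0.179 gf 60.0
xyz [0.2 1.3 0.3] rot [-0.0006  0.0018  0.    ]
```

Request:
play_rows(
  xyz=[
    [0,0,-25],
    [0,0,-60],
    [0,0,-80],
    [0,30,-90],
    [0,70,-90],
    [0,110,-90],
    [0,150,-90],
    [0,190,-90],
    [0,190,-90],
    [0,190,-90],
  ],
  rot=[
    [0,0,0],
    [0,0,0],
    [0,0,0],
    [0,0,0],
    [0,0,0],
    [0,0,0],
    [0,0,0],
    [0,0,0],
    [0,0,0],
    [0,0,0],
  ],
  grip=[0,0,0,0,0,0,0,0,0,0],
)

```text
time_s: 5.15
eef_pos: [0.5741, 0.0018, 0.1197]
eef_rot: [-0.001, 0.099, 0.995, -0.0]
wrist_force: [0.3, -0.8, -2.9]
opening: 0.18
grasp_force: 59.4
```

```bash
python3 go.py .5200,.135,.1,1.388
```

```text
t 5.15 pos [0.5741 0.0018 0.1197] yaw_y 1.3727 F [ 0.35 -0.79 -2.89] open 0.18 gf 59.4
xyz [ 79.3 120.   19.7] rot [-0.0004 -0.0013 -0.0153]
```

Request:
play_rows(
  xyz=[
    [15,22,0],
    [30,45,0],
    [45,68,0],
    [60,91,0],
    [70,106,0],
    [76,115,5],
    [79,120,15],
    [79,120,20],
    [79,120,20],
    [79,120,20],
  ],
  rot=[
    [0,0,0],
    [0,0,0],
    [0,0,-0.01],
    [0,0,-0.015],
    [0,0,-0.015],
    [0,0,-0.015],
    [0,0,-0.015],
    [0,0,-0.015],
    [0,0,-0.015],
    [0,0,-0.015],
  ],
  grip=[0,0,0,0,0,0,0,0,0,0],
)

```text
time_s: 6.4
eef_pos: [0.5213, 0.1346, 0.1003]
eef_rot: [0.0, 0.092, 0.996, -0.0]
wrist_force: [-0.3, 0.4, -3.5]
opening: 0.179
grasp_force: 59.5
```

```bash
python3 go.py .5200,.135,.047,1.388; python3 - <<'E'
from wl import *
c,E=look("w2");W=world(c,E);z=W[...,2]
m=blob((z>.055)&(z<.085)&(abs(W[...,1]-.135)<.13)&(c["color"].max(2)>70)&(c["color"].astype(int).ptp(2) if 0 else (np.ptp(c["color"].astype(int),axis=2)<25)))
P=plane(c,E,.077)[m];print("board",rect(P),np.median(W[m][:,2]))
for s in (.007,): print(np.percentile(z[m],[5,95]))
E
```

```text
t 6.4 pos [0.5213 0.1346 0.1003] yaw_y 1.3864 F [-0.29  0.4  -3.46] open 0.179 gf 59.5
xyz [ 1.4  0.2 53.3] rot [-0.0001  0.0002 -0.0016]
board (array([0.5146, 0.1355]), array([124.1, 200.7]), np.float64(1.3856)) 0.0772431168458011
[0.07622617 0.07823673]
```

View pics/w2.png

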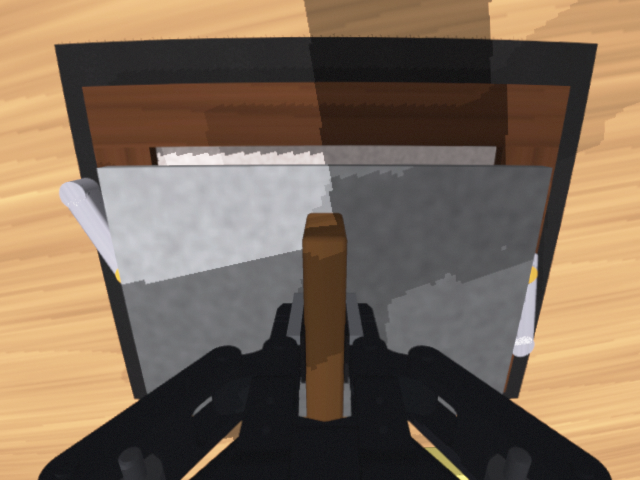

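The wrist view shows the board held level over the frame, with its far corners at (100,167) and (550,166). The far corners of the recess show at (152,147) and (497,146). I'll compare these two edges.

```bash
python3 - <<'E'
from wl import *
c,E=look("w3")
a=1.388;x=np.array([np.sin(a),-np.cos(a)]);y=np.array([np.cos(a),np.sin(a)]);C=np.array([.5202,.135])
f=lambda u,v,z:plane(c,E,z)[v,u,:2]-C
for n,z,pts in (("recess",.022,[(152,147),(497,146),(320,146)]),("board",.077,[(100,167),(550,166)])):
    for p in pts: d=f(*p,z);print(n,p,(d@x*1000).round(1),(d@y*1000).round(1))
E
```

```text
recess (152, 147) -72.1 -101.5
recess (497, 146) -72.3 101.3
recess (320, 146) -71.8 -2.7
board (100, 167) -67.1 -98.9
board (550, 166) -67.1 99.0
```

Request:
play_rows(
  xyz=[
    [1,0,12],
    [1,0,24],
    [1,0,32],
    [1,0,38],
    [1,0,43],
    [1,0,47],
    [1,0,50],
    [1,0,52],
    [1,0,53.5],
    [1,0,54.5],
  ],
  rot=[
    [0,0,0],
    [0,0,0],
    [0,0,0],
    [0,0,0],
    [0,0,0],
    [0,0,0],
    [0,0,0],
    [0,0,0],
    [0,0,0],
    [0,0,0],
  ],
  grip=[0,0,0,0,0,0,0,0,0,0],
)

```text
time_s: 7.75
eef_pos: [0.5201, 0.1352, 0.0458]
eef_rot: [0.0, 0.092, 0.996, 0.0]
wrist_force: [-0.1, -1.9, -3.5]
opening: 0.176
grasp_force: 59.5
```

```bash
python3 go.py .5200,.135,.0453,1.388
```

```text
t 7.75 pos [0.5201 0.1352 0.0458] yaw_y 1.387 F [-0.12 -1.92 -3.51] open 0.176 gf 59.5
xyz [ 0.  -0.2  0.5] rot [ 0.      0.0002 -0.001 ]
```

It's inside the recess, freely hanging 0.5 mm above the floor. I'll lower it the last bit and release.

Request:
play_rows(
  xyz=[
    [0,0,0.8],
    [0,0,0.8],
    [0,0,0.5],
    [0,0,0],
    [0,0,0],
    [0,0,-15],
    [0,0,-40],
    [0,0,-80],
    [0,0,-100],
    [0,0,-100],
  ],
  rot=[
    [0,0,0],
    [0,0,0],
    [0,0,0],
    [0,0,0],
    [0,0,0],
    [0,0,0],
    [0,0,0],
    [0,0,0],
    [0,0,0],
    [0,0,0],
  ],
  grip=[0,0,0.25,0.4,0.4,0.4,0.4,0.2,0,0],
)

```text
time_s: 9.0
eef_pos: [0.5217, 0.1353, 0.1486]
eef_rot: [0.003, 0.092, 0.996, 0.0]
wrist_force: [0.3, 0.4, 0.0]
opening: 0.001
grasp_force: 0.0
```

```bash
python3 go.py; python3 - <<'E'
from wl import *
from bench import vision
c,E=look("w4");W=world(c,E);z=W[...,2]
C=np.array([.5202,.135]);d=W[...,:2]-C;a=1.387;y=d@[np.cos(a),np.sin(a)];x=d@[np.sin(a),-np.cos(a)]
on=(abs(x)<.068)&(abs(y)<.098)&(z<.03)
P=W[on];A=np.c_[P[:,:2]-C,np.ones(len(P))];s=np.linalg.lstsq(A,P[:,2],rcond=None)[0];print("wrist board plane slope,z",s.round(4))
c=vision.camera("top");E=c["extrinsics"];W=world(c,E);z=W[...,2];d=W[...,:2]-C
y=d@[np.cos(a),np.sin(a)];x=d@[np.sin(a),-np.cos(a)]
on=(abs(x)<.065)&(abs(y)<.095)&(z<.032)&(z>.005);P=W[on];A=np.c_[P[:,:2]-C,np.ones(len(P))];print("top plane",np.linalg.lstsq(A,P[:,2],rcond=None)[0].round(4),on.sum())
E
```

```text
t 9.0 pos [0.5217 0.1353 0.1486] yaw_y 1.3871 F [0.34 0.36 0.  ] open 0.001 gf 0.0
wrist board plane slope,z [-0.0002  0.0008  0.0222]
top plane [-0.0025  0.002   0.0223] 2794
```

View pics/w4.png

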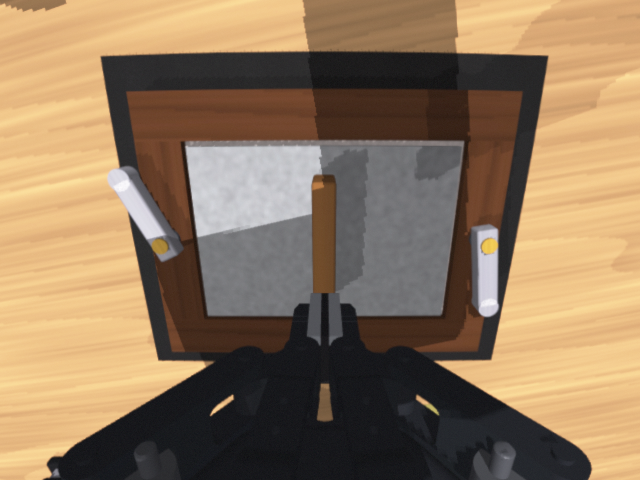

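The board is level, with its top at 22 mm, flush with the rim, so it is home. Turnbutton A is on the right with its pivot at (489,246), and B is on the left with its pivot at (160,246). Next I'll place the shut fingertips outside A.

Request:
play_rows(
  xyz=[
    [-10,45,0],
    [-20,90,0],
    [-30,130,0],
    [-34,156,20],
    [-34,159,60],
    [-34,159,90],
    [-34,159,101],
    [-34,159,101],
    [-34,159,101],
    [-34,159,101],
  ],
  rot=[
    [0,0,0],
    [0,0,0],
    [0,0,0],
    [0,0,0],
    [0,0,0],
    [0,0,0],
    [0,0,0],
    [0,0,0],
    [0,0,0],
    [0,0,0],
  ],
  grip=[0,0,0,0,0,0,0,0,0,0],
)

```text
time_s: 10.35
eef_pos: [0.5836, 0.2855, 0.0464]
eef_rot: [0.001, 0.092, 0.996, 0.0]
wrist_force: [-1.0, -0.2, -0.9]
opening: 0.001
grasp_force: 0.0
```

```bash
cat >> go.py <<'E'
d=p[:2]-[.5202,.135];a=1.387;print("frame xy mm",(1000*np.array([d@[np.sin(a),-np.cos(a)],d@[np.cos(a),np.sin(a)]])).round(1))
E
python3 go.py
```

```text
t 10.35 pos [0.5836 0.2855 0.0464] yaw_y 1.3869 F [-1.04 -0.17 -0.87] open 0.001 gf 0.0
frame xy mm [ 34.8 159.6]
```

Request:
play_rows(
  xyz=[
    [-7,-15,0],
    [-13,-29,0],
    [-15,-39,0],
    [-13,-48,0],
    [-9,-58,0],
    [-3,-67,0],
    [6,-75,0],
    [16,-80,0],
    [16,-80,0],
    [8,-80,0],
  ],
  rot=[
    [0,0,0],
    [0,0,0],
    [0,0,0],
    [0,0,0],
    [0,0,0],
    [0,0,0],
    [0,0,0],
    [0,0,0],
    [0,0,0],
    [0,0,0],
  ],
  grip=[0,0,0,0,0,0,0,0,0,0],
)

```text
time_s: 11.6
eef_pos: [0.5595, 0.2083, 0.0446]
eef_rot: [-0.001, 0.091, 0.996, -0.0]
wrist_force: [0.5, -0.0, 0.3]
opening: -0.002
grasp_force: 0.0
```

```bash
python3 go.py
```

```text
t 11.6 pos [0.5595 0.2083 0.0446] yaw_y 1.3877 F [ 0.52 -0.02  0.28] open -0.002 gf 0.0
frame xy mm [25.2 79.2]
```

Request:
play_rows(
  xyz=[
    [-5,0,-40],
    [-5,0,-90],
    [0,-40,-100],
    [10,-85,-100],
    [20,-130,-100],
    [30,-175,-100],
    [40,-215,-100],
    [50,-247,-80],
    [50,-247,-50],
    [50,-247,-50],
  ],
  rot=[
    [0,0,0],
    [0,0,0],
    [0,0,0],
    [0,0,0],
    [0,0,0],
    [0,0,0],
    [0,0,0],
    [0,0,0],
    [0,0,0],
    [0,0,0],
  ],
  grip=[0,0,0,0,0,0,0,0,0,0],
)

```text
time_s: 12.85
eef_pos: [0.4643, -0.0256, 0.0932]
eef_rot: [-0.002, 0.092, 0.996, 0.0]
wrist_force: [0.4, 0.4, 0.5]
opening: -0.004
grasp_force: 0.0
```

```bash
python3 go.py; python3 - <<'E'
from h import *
from bench import vision
c=vision.camera("top");E=c["extrinsics"];W=world(c,E);z=W[...,2];C=np.array([.5202,.135]);d=W[...,:2]-C;a=1.387
y=d@[np.cos(a),np.sin(a)];x=d@[np.sin(a),-np.cos(a)]
m=blob((abs(x)<.07)&(y>.05)&(y<.15)&(z>.031)&(z<.05),open_=0);print(rect(plane(c,E,.039)[m]),m.sum(),"square=1.387")
E
```

```text
t 12.85 pos [ 0.4643 -0.0256  0.0932] yaw_y 1.386 F [0.41 0.44 0.45] open -0.004 gf 0.0
frame xy mm [ -25.6 -168.1]
(array([0.5345, 0.2321]), array([16.5, 74.6]), np.float64(1.2512)) 251 square=1.387
```

A is at about -0.14 rad, which is within tolerance. Now B, with a slightly shorter sweep.

Request:
play_rows(
  xyz=[
    [0,0,30],
    [0,0,46],
    [8,12,46],
    [16,23,46],
    [23,37,46],
    [24,47,46],
    [22,57,46],
    [18,67,46],
    [12,76,46],
    [6,82,46],
  ],
  rot=[
    [0,0,0],
    [0,0,0],
    [0,0,0],
    [0,0,0],
    [0,0,0],
    [0,0,0],
    [0,0,0],
    [0,0,0],
    [0,0,0],
    [0,0,0],
  ],
  grip=[0,0,0,0,0,0,0,0,0,0],
)

```text
time_s: 14.15
eef_pos: [0.475, 0.0567, 0.0485]
eef_rot: [-0.0, 0.092, 0.996, 0.0]
wrist_force: [-1.9, -1.1, -0.1]
opening: -0.0
grasp_force: 0.7
```

```bash
python3 go.py
```

```text
t 14.15 pos [0.475  0.0567 0.0485] yaw_y 1.3872 F [-1.87 -1.09 -0.06] open -0.0 gf 0.7
frame xy mm [-30.1 -85.3]
```

Request:
play_rows(
  xyz=[
    [-3,3,0],
    [-7,5,0],
    [-7,5,0],
    [5,5,0],
    [8,5,0],
    [10,5,-40],
    [10,0,-90],
    [10,-40,-130],
    [10,-80,-140],
    [10,-100,-140],
  ],
  rot=[
    [0,0,0],
    [0,0,0],
    [0,0,0],
    [0,0,0],
    [0,0,0],
    [0,0,0],
    [0,0,0],
    [0,0,0],
    [0,0,0],
    [0,0,0],
  ],
  grip=[0,0,0,0,0,0,0,0,0,0],
)

```text
time_s: 15.4
eef_pos: [0.447, -0.042, 0.1904]
eef_rot: [0.002, 0.092, 0.996, -0.001]
wrist_force: [1.0, -0.5, -0.1]
opening: -0.001
grasp_force: 0.0
```

```bash
python3 go.py; python3 - <<'E'
from h import *
from bench import vision
c=vision.camera("top");cv2.imwrite("pics/top1.png",c["color"][120:320,130:450,::-1]);E=c["extrinsics"];W=world(c,E);z=W[...,2];C=np.array([.5202,.135]);d=W[...,:2]-C;a=1.387
y=d@[np.cos(a),np.sin(a)];x=d@[np.sin(a),-np.cos(a)]
for s in (1,-1):
    m=blob((abs(x)<.07)&(s*y>.05)&(s*y<.15)&(z>.031)&(z<.05),open_=0);r=rect(plane(c,E,.039)[m]);print(r,m.sum(),"theta",r[2]-a)
on=(abs(x)<.065)&(abs(y)<.05)&(z<.032)&(z>.005);P=W[on];A=np.c_[P[:,:2]-C,np.ones(len(P))];print("board plane",np.linalg.lstsq(A,P[:,2],rcond=None)[0].round(4),on.sum())
E
```

```text
t 15.4 pos [ 0.447  -0.042   0.1904] yaw_y 1.3858 F [ 0.97 -0.53 -0.11] open -0.001 gf 0.0
frame xy mm [ -39.7 -187.4]
(array([0.5345, 0.2325]), array([16.7, 73.9]), np.float64(1.2511)) 260 theta -0.1358999999999999
(array([0.5008, 0.064 ]), array([15. , 27.6]), np.float64(1.5555)) 96 theta 0.1685000000000001
board plane [-0.0024 -0.0018  0.0223] 2298
```

View pics/top1.png

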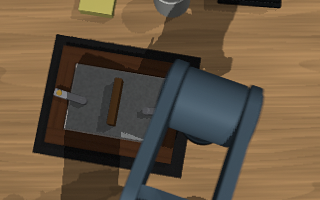

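The crop shows A square-ish at (70,95), while the arm hides most of B at (148,111). I'll move aside to measure B.

Request:
play_rows(
  xyz=[
    [0,-40,0],
    [0,-80,0],
    [0,-120,0],
    [0,-160,0],
    [0,-200,0],
    [0,-230,0],
    [0,-230,0],
    [0,-230,0],
    [0,-230,0],
    [0,-230,0],
  ],
  rot=[
    [0,0,0],
    [0,0,0],
    [0,0,0],
    [0,0,0],
    [0,0,0],
    [0,0,0],
    [0,0,0],
    [0,0,0],
    [0,0,0],
    [0,0,0],
  ],
  grip=[0,0,0,0,0,0,0,0,0,0],
)

```text
time_s: 16.7
eef_pos: [0.4049, -0.2656, 0.1888]
eef_rot: [0.0, 0.091, 0.996, 0.0]
wrist_force: [-0.3, 0.4, 0.2]
opening: -0.003
grasp_force: 0.0
```

```bash
python3 go.py; python3 - <<'E'
from h import *
from bench import vision
c=vision.camera("top");cv2.imwrite("pics/top2.png",c["color"][80:380,100:500,::-1]);E=c["extrinsics"];W=world(c,E);z=W[...,2];C=np.array([.5202,.135]);d=W[...,:2]-C;a=1.387
y=d@[np.cos(a),np.sin(a)];x=d@[np.sin(a),-np.cos(a)]
for s in (1,-1):
    m=blob((abs(x)<.07)&(s*y>.05)&(s*y<.15)&(z>.031)&(z<.05),open_=0);r=rect(plane(c,E,.039)[m]);print(r,m.sum(),"theta",r[2]-a)
E
```

```text
t 16.7 pos [ 0.4049 -0.2656  0.1888] yaw_y 1.3882 F [-0.33  0.37  0.21] open -0.003 gf 0.0
frame xy mm [ -40.2 -414.9]
(array([0.5345, 0.2321]), array([16.6, 74.6]), np.float64(1.249)) 263 theta -0.1379999999999999
(array([0.499 , 0.0416]), array([16.7, 72.5]), np.float64(1.5118)) 266 theta 0.12480000000000002
```

View pics/top2.png

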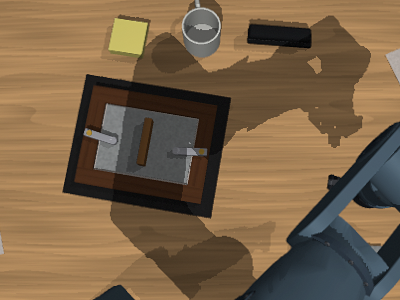

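The crop shows A at (100,136) and B at (190,152), both lying across the board's edge. They measure -0.14 and +0.12 rad, inside the ±0.25 limit. The board is flush, the other items haven't moved and the arm is clear.

```bash
python3 -c "
from bench import ctrl
print(ctrl.hand_in())"
```

```text
the job is handed in; nothing more can be done
None
```

I handed the job in at about 17 s of the 64 s allowed; no verdict came back. By my last measurements the board lies flat and home in the frame, turnbuttons A and B are at about -0.14 and +0.12 rad (limit ±0.25), and the mug, note block and stapler were left alone.

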